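Index the sample carousel against the bar of its cradle

TASK

Lift the round sample carousel level by its black knob from the blue stand, set it down inside the rails of the grey cradle and let go of the knob. Then, with the carousel lying in the cradle, turn it round by its orange post until its flat edge lies flush against the yellow bar, without ramming it, and take the hand away. Do not disturb the flasks and other things on the bench.

Things in the scene. Friction and masses are not known exactly. Their poses are not given: they have to be found in the camera images.
- disc_center (a point): Centre, half-way up, of the loose sample carousel: aluminium disc with a white face and dark wells, 121 mm across, 12 mm thick, about 0.4 kg, one flat edge. Axes are the disc's: +x from the centre to the flat, z up. It starts on the blue stand (150 x 150 x 15 mm, top 15 mm above the bench), its flat turned well away from its final direction.
- disc_flat (a point): Middle of the carousel's flat edge, half-way up (46 mm from the centre along the disc's +x). The flat is 78 mm long and as high as the disc (12 mm); its outward normal is the disc's +x.
- post_mid (a point): Middle of the orange finger post, half-way up: a round upright post 16 mm in diameter and 30 mm tall standing on the disc's face, its axis 44 mm from the disc's centre on the side opposite the flat (disc -x). Fixed to the disc: pushing it sideways turns and slides the disc. Its sleeve is slick (friction about 0.1): it slips along a fingertip and cannot be gripped to lift.
- knob_mid (a point): The black lifting knob in the middle of the disc: an upright cylinder 30 mm in diameter and 32 mm tall on an 8 mm neck, its top 40 mm above the disc's face; this point is on its axis, 25 mm above the face (31 mm above the disc's centre). The knob swivels freely, so turning it does not turn the disc.
- bar_face (a point): The yellow alignment bar on the fixed grey cradle: middle of the bar's contact face, 6 mm above the cradle's floor (level with disc_center when the disc lies there). Axes are the cradle's: +x points from the disc's place into the bar, y along the bar, z up. Bar 90 mm long, 18 mm thick, 14 mm high. With the flat flush on it the disc's centre is at x = -46 mm from this point. Rigid.
- cradle_floor (a point): Where to set the disc's centre down: on the cradle's floor (20 mm above the bench), 65 mm before bar_face; same axes. The disc, turned any way, fits with 4 to 6 mm play: white side rails along x, 8 mm high, inner faces at y = +-67 mm, from x = -60 to +40 mm; rear stop 8 mm high, 50 mm long, inner face at x = -64 mm; bar face at x = +65 mm. Slick plastic (friction about 0.12).
- flask_a: Bystander: clear conical flask with white cap, 68 mm across, 123 mm tall; origin under its centre.
- flask_b: Bystander: another such flask.
- flask_c: Bystander: another such flask.
- flask_d: Bystander: another such flask.
- timer: Bystander: white bench timer 65 x 50 x 22 mm; origin under its centre.
- brush: Bystander: small brush 170 mm long lying on the bench.
- vialbox: Bystander: open cardboard tray 100 x 160 x 35 mm; origin under its centre.

How it is judged:
By the outcome, as a careful person would: the job done as asked, in the order asked, and still so for the second after the job is handed in, with the robot touching nothing.
It also fails if it takes over 58 s, if anything falls off the work surface, if the arm or the gripper's body presses on something with over 40 N, if the wrist force passes 120 N, or if a joint passes its speed limit or range.

ROBOT

A 6-joint arm with a two-finger parallel gripper is mounted at the origin on the work surface. World frame = base frame: x ahead of the robot, y to its left, z up, the work surface at z = 0. Lengths are in mm, angles in rad, forces in N, time in s.
With the tool pointing down it reaches from about 350 to 775 mm from the base axis. Payload 7.3 kg.
Tool frame: the origin (TCP) lies at the very end of the fingers, on their centre line; the grasp point (between the pads) lies 19 mm behind it; z points along the fingers, y is the line along which they close (so a half turn about z gives the same grasp; the last joint's range is limited). The gripper opens to 92 mm and grips with 3 to 60 N. Pads are 19 mm wide; open, the fingers measure 130 mm over their backs; the gripper's body (75 mm by 190 mm) begins 47 mm behind the grasp point.
Start: joints at [-0.146, 0.342, 1.524, -0, 1.275, -0.146], TCP at [525.021, 0.019, 202.641] pointing down, gripper open.
Joint ranges: [-2.53, 2.53], [-0.77, 2.02], [0.04, 2.7], [-1, 4.14], [0.28, 2.66], [-3.11, 3.11]. Speed limits (rad/s): [2.57, 2.57, 3.14, 3.14, 3.14, 3.14].

INTERFACE

Orientations are given as [roll, pitch, yaw] about the fixed x, y, z axes, in that order (R = Rz(yaw) Ry(pitch) Rx(roll)).
In Python, from plant import bot gives the robot as it stands.
- The arm moves only by the tool jog_arm, never from a script. Its argument "targets" is a list of rows, each an object with "xyz": the shift along the tool's x, y, z as a fraction of full scale, a list of three; "spin": the turn about the tool's z as a fraction of full scale. In form: [{"xyz": [x, y, z], "spin": spin}, ...]. A call has exactly 10 rows; each row shifts and turns the commanded pose from where the row before left it, along the tool's axes as they then stand; what a row does not reach is not made up. Full scale, the value 1, is 80 mm for a shift and 0.1 rad for a turn. A row lasts 1/8 s, in which the tool goes at most 62.5 mm and 10.7 degrees, less where a joint would pass 70% of its speed; a pose out of reach is approached as far as the arm can. A call with a number of a shift or a turn outside -1 to 1 is refused whole. A call with a gripper value outside its range is refused whole. "gripper" is the opening in per cent of the stroke, from 0 (shut) to 100 (fully open), set as the call begins (left out, the last holds). The fingers move at their own pace and stop on an object; the grip force is fixed at half the most. Time passes only in rows, so rows that do not move let the fingers close, or fill a call up. It gives the time, the measured TCP pose, the force, the opening and the grip force at its end, in the units of the state.
- bot.get_obs(): the state, without advancing time (a new reading comes with each control period).
- bot.capture(name): name is "scene" or "side" or "wrist"; returns the picture (384x512x3 uint8, blue, green, red); there is no depth.
- bot.get_calibration(name): a dict with "vfov" (degrees; the focal length in pixels is half the picture's height over the tangent of half this angle, whatever the lens; pixels are square), "cx", "cy" (the principal point, pixels), "eye" and "rotation" of the camera in the world. Camera axes: x right, y down, z forward; pixel columns grow to the right and rows downward; lengths in mm; the calibration is good to about 2 mm. A picture is of the moment at which its call begins: read the wrist's pose just before it. get_calibration takes no time and is no camera call; for the wrist camera it gives the pose at the moment of the call.
- bot.close_job(): hands the job in; it is judged then, once.
The state is a dict: "time": time; "joint_positions": joint angles; "dq": joint speeds; "tau": joint torques, N m; "tool_pos": TCP position; "tcp_rot": TCP orientation; "contact_force": force on the tool from outside, world axes, zero at the start; "moment": the same for the moment, N m; "grip_width": finger opening in mm; "finger_force": force on a finger pad.
Only numpy, scipy, OpenCV 4.12 (cv2) and the standard library are available. Lean on these libraries where they do the work, as an engineer would, in place of code of your own. Each camera call takes 0.05 s, during which the arm holds its last target. There are 200 camera calls.

## Working session

There is one attempt and no reset: what is moved stays moved. The work goes in short steps, Python scripts to look and compute and a tool call to move; the robot and the scene stay as the last step left them, time stands still between calls to the robot, and variables do not carry over. Pictures are saved under pics/ and viewed, at most 10 in all, crops included, and the job is handed in when it is done.

Besides the shell and the picture viewer there is one more tool, called after "Call:" as name(argument=value, ...), one argument or row to a line, values as JSON. jog_arm: Moves the arm, as the interface text tells. Shift numbers are shares of 80 mm and turn numbers shares of 0.1 rad, none past 1 either way. Its arguments: {"type":"object","properties":{"targets":{"type":"array","items":{"type":"object","properties":{"xyz":{"type":"array","items":{"type":"number"}},"spin":{"type":"number"}}}},"gripper":{"type":"number"}},"required":["targets"]}

```bash
mkdir -p pics; python3 - <<'E'
from plant import bot
import cv2,numpy as np
o=bot.get_obs();print(o)
a=bot.capture("scene");b=bot.capture("side")
for n in("scene","side","wrist"):print(n,bot.get_calibration(n))
w=bot.capture("wrist")
for n,i in(("scene",a),("side",b),("wrist",w)):cv2.imwrite(f"pics/{n}0.png",i)
cv2.imwrite("pics/all0.png",cv2.resize(np.vstack([np.hstack([a,b]),np.hstack([w,w*0])]),(800,600),interpolation=cv2.INTER_AREA))
E
```

```text
{'time': 0.0, 'joint_positions': array([-1.45999302e-01,  3.42698711e-01,  1.52500459e+00, -1.09014196e-05,
        1.27540477e+00, -1.45981126e-01]), 'dq': array([ 1.19664983e-03, -1.48837033e-03,  1.36302485e-03, -4.25603686e-04,
        2.15653393e-03,  8.68004234e-05]), 'tau': array([ 7.61924657e-04, -4.31245601e+01, -2.44219762e+01,  7.17750052e-02,
        5.59406646e-02, -1.04314388e-04]), 'tool_pos': array([5.24559602e+02, 8.37766958e-02, 2.01961793e+02]), 'tcp_rot': array([-3.14009184e+00, -2.10123789e-04,  1.57078118e+00]), 'contact_force': array([-0.41618499, -0.31593581, -0.16687337]), 'moment': array([-0.00738785, -0.00837296,  0.06463829]), 'finger_force': 0.0, 'grip_width': 91.91974160283382}
scene {'vfov': 53.29946254516311, 'cx': 254.6160162226495, 'cy': 198.4619790477653, 'eye': array([1203.78813157,  -13.28191991,  759.08406195]), 'rotation': array([-2.39051477,  0.00902009,  1.529549  ])}
side {'vfov': 54.2958957270739, 'cx': 263.68635634207396, 'cy': 193.02406480866185, 'eye': array([ 296.752656  , -900.88443902,  812.6832721 ]), 'rotation': array([-2.22238802,  0.02246623, -0.29336747])}
wrist {'vfov': 66.52217661166034, 'cx': 252.47160616283404, 'cy': 193.9150542860645, 'eye': array([523.65117879,  79.35469874, 384.38093358]), 'rotation': array([2.84662891e+00, 7.53345789e-04, 1.60491417e-04])}
```

View pics/all0.png

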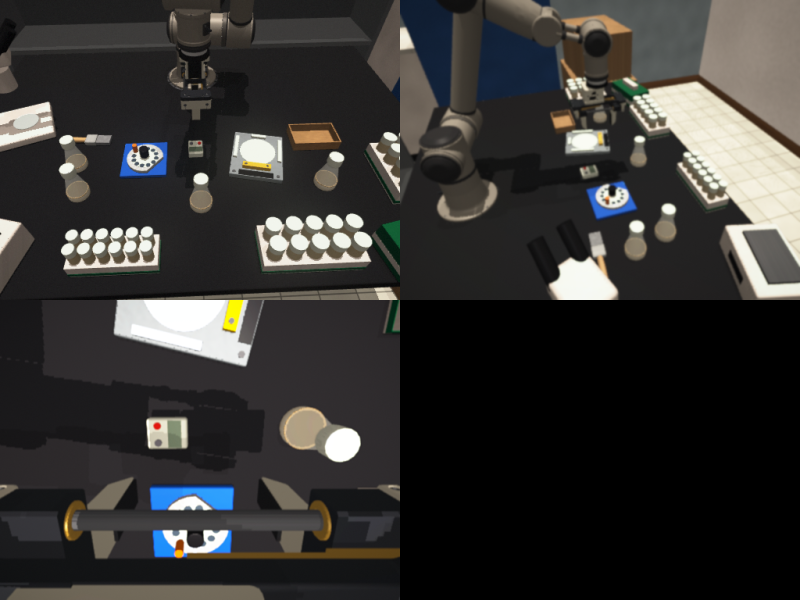

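```bash
cat > h.py <<'E'
import cv2,numpy as np
from scipy.spatial.transform import Rotation as R
def K(c,shape=(384,512)):
    f=shape[0]/2/np.tan(np.radians(c["vfov"])/2); return f
def rays(c,uv):
    uv=np.atleast_2d(np.asarray(uv,float)); f=K(c)
    d=np.c_[(uv[:,0]-c["cx"])/f,(uv[:,1]-c["cy"])/f,np.ones(len(uv))]
    return d@R.from_euler("xyz",c["rotation"]).as_matrix().T
def plane(c,uv,z):
    d=rays(c,uv); e=np.asarray(c["eye"]); return e+d*((z-e[2])/d[:,2])[:,None]
def proj(c,p):
    q=(np.atleast_2d(p)-c["eye"])@R.from_euler("xyz",c["rotation"]).as_matrix(); return q[:,:2]/q[:,2:]*K(c)+[c["cx"],c["cy"]]
def mask(im,lo,hi):
    return cv2.inRange(cv2.cvtColor(im,cv2.COLOR_BGR2HSV),lo,hi)
def blob(m):
    cs=cv2.findContours(m,cv2.RETR_EXTERNAL,cv2.CHAIN_APPROX_NONE)[0]
    c=max(cs,key=cv2.contourArea); return c[:,0,:],cv2.contourArea(c)
BLUE=((100,120,80),(125,255,255));YEL=((22,120,100),(34,255,255));ORG=((5,170,120),(18,255,255))
E
python3 - <<'E'
from h import *
from plant import bot
for n in("scene","side"):
    im=cv2.imread(f"pics/{n}0.png");c=bot.get_calibration(n)
    for nm,col,z in(("blue",BLUE,15),("yel",YEL,34),("org",ORG,42)):
        m=mask(im,*col)
        if nm=="blue" and n=="side": m[:160]=0
        if nm=="org":
            x,y=(185,200) if n=="scene" else (263,258); k=np.zeros_like(m);k[y-25:y+25,x-35:x+35]=255;m&=k
        p,a=blob(m);ctr=p.mean(0);r=cv2.boxPoints(cv2.minAreaRect(plane(c,p,z)[:,:2].astype(np.float32)))
        mu=cv2.moments(p.reshape(-1,1,2));
        print(n,nm,a,p.min(0),p.max(0),"c",plane(c,cv2.minAreaRect(p)[0],z).round(1)[0],r.round(0).tolist())
a=cv2.imread("pics/scene0.png");b=cv2.imread("pics/side0.png")
cv2.imwrite("pics/crop1.png",np.vstack([cv2.resize(a[165:240,145:245],(800,600))[:0],np.hstack([cv2.resize(a[170:240,145:225],(400,350),interpolation=2),cv2.resize(a[160:240,285:375],(400,350),interpolation=2)]),np.hstack([cv2.resize(b[225:281,235:315],(400,250),interpolation=2),cv2.resize(b[150:210,200:280],(400,250),interpolation=2)])]))
E
```

```text
scene blue 968.5 [153 182] [214 226] c [ 520.  -179.1   15. ] [[439.0, -251.0], [594.0, -251.0], [594.0, -100.0], [439.0, -100.0]]
scene yel 149.0 [310 206] [346 215] c [577.1 191.4  34. ] [[558.0, 149.0], [576.0, 145.0], [595.0, 232.0], [578.0, 236.0]]
scene org 11.0 [170 184] [174 187] c [ 476.6 -209.3   42. ] [[470.0, -205.0], [471.0, -215.0], [483.0, -214.0], [482.0, -203.0]]
side blue 854.5 [238 238] [303 280] c [ 515.9 -182.3   15. ] [[436.0, -258.0], [591.0, -259.0], [591.0, -100.0], [436.0, -99.0]]
side yel 40.5 [254 170] [258 182] c [578.3 188.7  34. ] [[561.0, 155.0], [575.0, 151.0], [596.0, 225.0], [582.0, 229.0]]
side org 5.5 [264 253] [266 256] c [ 494.  -200.6   42. ] [[490.0, -205.0], [495.0, -207.0], [498.0, -196.0], [493.0, -194.0]]
```

View pics/crop1.png

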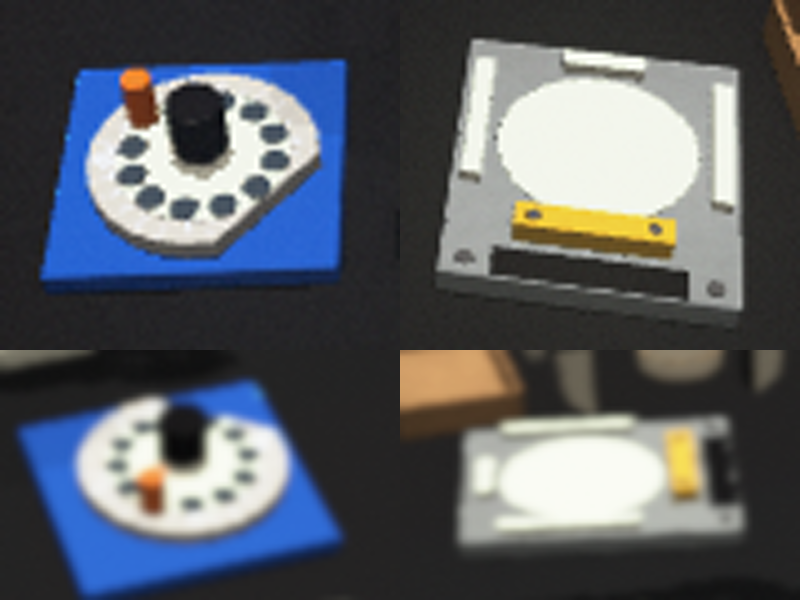

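Call:
jog_arm(
  targets=[
    {"xyz": [-0.2,0,0],"spin": 0},
    {"xyz": [-0.25,0,0],"spin": 0},
    {"xyz": [-0.25,0,0],"spin": 0},
    {"xyz": [-0.25,0,0],"spin": 0},
    {"xyz": [-0.25,0,0],"spin": 0},
    {"xyz": [-0.2,0,0],"spin": 0},
    {"xyz": [0,0,0],"spin": 0},
    {"xyz": [0,0,0],"spin": 0},
    {"xyz": [0,0,0],"spin": 0},
    {"xyz": [0,0,0],"spin": 0},
  ],
  gripper=75,
)

```text
time: 1.4
tool_pos: [525.1, -111.4, 202.7]
tcp_rot: [3.141, -0.0, 1.572]
contact_force: [-0.4, 0.4, -0.3]
grip_width: 69.1
finger_force: 0.0
```

```bash
cat > look.py <<'E'
import sys,pickle
from h import *
from plant import bot
c=bot.get_calibration("wrist");im=bot.capture("wrist");n=sys.argv[1]
cv2.imwrite(f"pics/{n}.png",im);pickle.dump(c,open(f"{n}.pkl","wb"));print(bot.get_obs()["tool_pos"],c["eye"],c["rotation"])
E
python3 look.py w1
```

```text
[ 525.07949053 -111.51702194  202.69699136] [523.76503146 -32.12661654 385.04959571] [ 2.84647115e+00 -7.55172873e-04  1.01757137e-03]
```

View pics/w1.png

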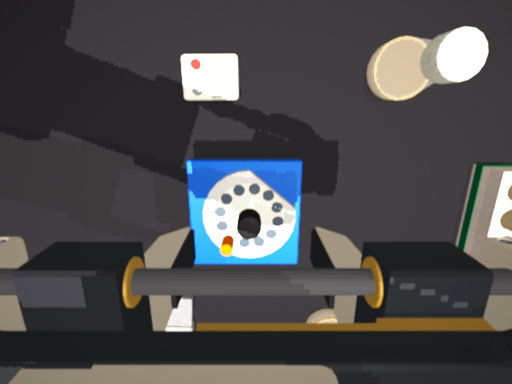

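```bash
cat > disc.py <<'E'
from h import *
from scipy.optimize import least_squares
# circle of known R fitted robustly to the white face outline on plane z; post direction from its top
def disc(c,im,zface,box,ctr0):
    x0,y0,x1,y1=box;m=np.zeros(im.shape[:2],np.uint8);w=mask(im,(0,0,120),(180,90,255));m[y0:y1,x0:x1]=w[y0:y1,x0:x1]
    p,_=blob(m);P=plane(c,p,zface)[:,:2];hull=cv2.convexHull(P.astype(np.float32))[:,0]
    r=least_squares(lambda q:np.hypot(*(P-q).T)-60.5,ctr0,loss="soft_l1",f_scale=1).x
    d=np.hypot(*(P-r).T);return r,P,d
E
python3 - <<'E'
from disc import *;import pickle
c=pickle.load(open("w1.pkl","rb"));im=cv2.imread("pics/w1.png")
r,P,d=disc(c,im,27,(188,160,302,262),(520,-179));print("centre",r,np.percentile(d,[5,25,50,75,95]))
o=mask(im,*ORG);o|=mask(im,(5,150,100),(30,255,255));o[:225]=0;o[262:]=0;o[:,:210]=0;o[:,245:]=0
p,_=blob(o);print(p.min(0),p.max(0));
t=plane(c,cv2.minAreaRect(p)[0],42)[0,:2];print("post",t,"flat ang",np.arctan2(*(r-t)[::-1]),np.hypot(*(r-t)))
k=mask(im,(0,0,0),(180,255,45));k[:190]=0;k[245:]=0;k[:,:230]=0;k[:,268:]=0
p,_=blob(k);print("knob",p.min(0),p.max(0),plane(c,cv2.minAreaRect(p)[0],47)[0])
q=P[(d<56)];a=np.arctan2(*(q-r).T[::-1]);print("flat pts ang",np.median(a),len(a))
E
```

```text
centre [ 518.7958057  -172.25651814] [50.36327356 59.45636427 60.42170431 61.21816878 62.77700683]
[221 236] [232 254]
post [ 490.71319686 -205.5176247 ] flat ang 0.8696162245586431 43.530841127949216
knob [238 210] [259 234] [ 520.51237738 -169.63502331   47.        ]
flat pts ang 0.8958952024289076 32
```

Call:
jog_arm(
  targets=[
    {"xyz": [-0.2,-0.075,0],"spin": 0},
    {"xyz": [-0.25,0,0],"spin": 0},
    {"xyz": [-0.2,0,0.1],"spin": 0},
    {"xyz": [-0.1,0,0.25],"spin": 0},
    {"xyz": [0,0,0.3],"spin": 0},
    {"xyz": [0,0,0.3],"spin": 0},
    {"xyz": [0,0,0.25],"spin": 0},
    {"xyz": [0,0,0.2],"spin": 0},
    {"xyz": [0,0,0.1],"spin": 0},
    {"xyz": [0,0,0],"spin": 0},
  ],
)

```text
time: 2.7
tool_pos: [518.9, -172.2, 82.3]
tcp_rot: [-3.141, -0.0, 1.571]
contact_force: [-0.7, 0.2, -0.2]
grip_width: 69.2
finger_force: 0.0
```

```bash
python3 - <<'E'
from h import *
from plant import bot
a=bot.capture("scene");b=bot.capture("side");cv2.imwrite("pics/s2.png",a);cv2.imwrite("pics/d2.png",b)
print(bot.get_obs()["tool_pos"])
cv2.imwrite("pics/v2.png",np.hstack([cv2.resize(a[130:240,130:240],(400,400)),cv2.resize(b[170:290,220:340],(400,400))]))
E
```

```text
[ 519.43951282 -172.27576726   83.20120245]
```

View pics/v2.png

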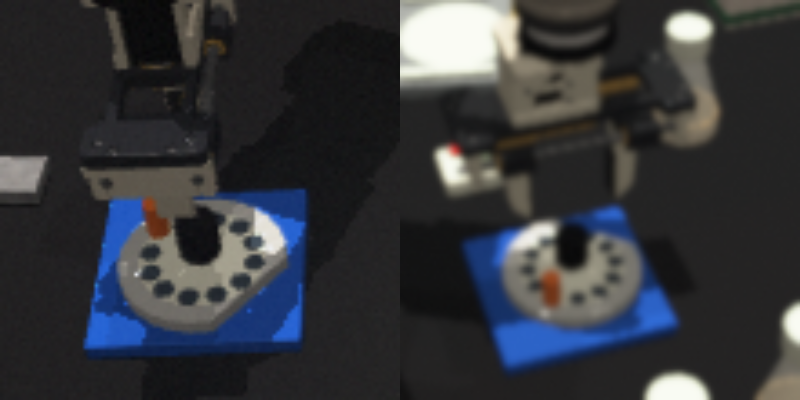

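Call:
jog_arm(
  targets=[
    {"xyz": [0,0,0.1],"spin": 0},
    {"xyz": [0,0,0.15],"spin": 0},
    {"xyz": [0,0,0.15],"spin": 0},
    {"xyz": [0,0,0.1],"spin": 0},
    {"xyz": [0,0,0.07],"spin": 0},
    {"xyz": [0,0,0],"spin": 0},
    {"xyz": [0,0,0],"spin": 0},
    {"xyz": [0,0,0],"spin": 0},
    {"xyz": [0,0,0],"spin": 0},
    {"xyz": [0,0,0],"spin": 0},
  ],
)

```text
time: 4.05
tool_pos: [519.1, -172.0, 37.2]
tcp_rot: [3.141, 0.0, 1.571]
contact_force: [-0.7, -0.5, 0.8]
grip_width: 68.7
finger_force: 0.0
```

Call:
jog_arm(
  targets=[
    {"xyz": [0,0,0],"spin": 0},
    {"xyz": [0,0,0],"spin": 0},
    {"xyz": [0,0,0],"spin": 0},
    {"xyz": [0,0,0],"spin": 0},
    {"xyz": [0,0,0],"spin": 0},
    {"xyz": [0,0,0],"spin": 0},
    {"xyz": [0,0,0],"spin": 0},
    {"xyz": [0,0,0],"spin": 0},
    {"xyz": [0,0,0],"spin": 0},
    {"xyz": [0,0,0],"spin": 0},
  ],
  gripper=0,
)

```text
time: 5.3
tool_pos: [519.2, -172.0, 37.1]
tcp_rot: [3.141, 0.0, 1.571]
contact_force: [1.0, 0.2, -0.4]
grip_width: 28.4
finger_force: 30.0
```

Call:
jog_arm(
  targets=[
    {"xyz": [0,0,-0.03],"spin": 0},
    {"xyz": [0,0,-0.06],"spin": 0},
    {"xyz": [0,0,-0.1],"spin": 0},
    {"xyz": [0,0,-0.17],"spin": 0},
    {"xyz": [0,0,-0.22],"spin": 0},
    {"xyz": [0,0,-0.26],"spin": 0},
    {"xyz": [0,0,-0.26],"spin": 0},
    {"xyz": [0,0,-0.2],"spin": 0},
    {"xyz": [0.05,0,-0.12],"spin": 0},
    {"xyz": [0.1,0,-0.06],"spin": 0},
  ],
)

```text
time: 6.55
tool_pos: [519.0, -159.7, 156.1]
tcp_rot: [3.141, 0.0, 1.57]
contact_force: [-0.1, 0.0, -5.3]
grip_width: 28.3
finger_force: 30.0
```

Call:
jog_arm(
  targets=[
    {"xyz": [0.15,0,0],"spin": 0},
    {"xyz": [0.25,0,0],"spin": 0},
    {"xyz": [0.35,0,0],"spin": 0},
    {"xyz": [0.45,0,0],"spin": 0},
    {"xyz": [0.45,0,0],"spin": 0},
    {"xyz": [0.45,0,0],"spin": 0},
    {"xyz": [0.45,0,0],"spin": 0},
    {"xyz": [0.35,0,0],"spin": 0},
    {"xyz": [0.2,0,0],"spin": 0},
    {"xyz": [0.1,0,0],"spin": 0},
  ],
)

```text
time: 7.8
tool_pos: [518.6, 97.1, 155.2]
tcp_rot: [-3.141, 0.0, 1.572]
contact_force: [0.5, 0.1, -5.0]
grip_width: 28.6
finger_force: 30.0
```

```bash
python3 look.py w3; python3 -c "
from h import *
from plant import bot
print({k:v for k,v in bot.get_obs().items() if k in('grip_width','finger_force','contact_force','time','tcp_rot')})
cv2.imwrite('pics/s3.png',bot.capture('scene'));cv2.imwrite('pics/d3.png',bot.capture('side'))"
```

```text
[518.7332515   97.34750243 155.22114526] [517.40044671 176.42828686 337.48813618] [ 2.84627771e+00 -4.12162710e-05  1.45969798e-03]
{'time': 7.85, 'tcp_rot': array([-3.14124437e+00, -2.96255992e-04,  1.57176143e+00]), 'contact_force': array([-0.3542624 ,  1.66328051, -4.81689161]), 'finger_force': 29.99683767557144, 'grip_width': 28.637721305497}
```

View pics/w3.png

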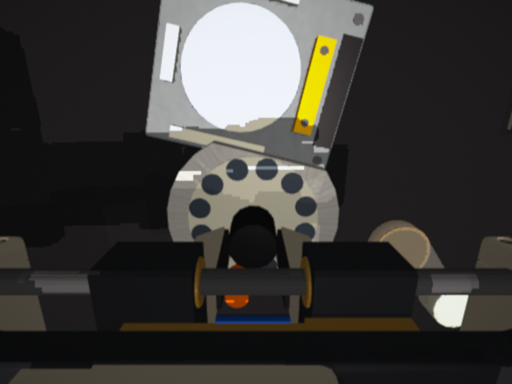

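```bash
python3 - <<'E'
from h import *;import pickle
c=pickle.load(open("w3.pkl","rb"));im=cv2.imread("pics/w3.png")
p,a=blob(mask(im,*YEL));r=cv2.minAreaRect(plane(c,p,34)[:,:2].astype(np.float32));print("bar",a,r,cv2.boxPoints(r).round(1).tolist())
m=cv2.inRange(im,(215,215,215),(255,255,255));m[:, :175]=0;m[:,310:]=0;m[:3]=0;m[130:]=0
m=cv2.morphologyEx(m,cv2.MORPH_OPEN,np.ones((5,5)))
p,a=blob(m);P=plane(c,p,20)[:,:2].astype(np.float32);print("circle",a,p.min(0),p.max(0),cv2.fitEllipse(P))
g=cv2.inRange(im,(110,110,110),(180,180,180));
# left rear stop inner edge
m=cv2.inRange(im,(200,200,200),(255,255,255));m[:,:155]=0;m[:,182:]=0;m[:15]=0;m[90:]=0
p,a=blob(m);r=cv2.minAreaRect(plane(c,p,28)[:,:2].astype(np.float32));print("stop",a,r,cv2.boxPoints(r).round(1).tolist())
# held disc: post
o=mask(im,(3,150,100),(20,255,255));o[:280]=0;o[312:]=0;o[:,:215]=0;o[:,285:]=0
p,a=blob(o);print("post",p.min(0),p.max(0),plane(c,p.mean(0),155-37+57)[0],)
E
```

```text
bar 1635.0 ((576.9407348632812, 193.5695037841797), (89.1590805053711, 19.247272491455078), 77.42463684082031) [[557.7999877929688, 152.1999969482422], [576.5999755859375, 148.0], [596.0, 235.0], [577.2999877929688, 239.1999969482422]]
circle 11517.0 [181   3] [299 127] ((504.7551574707031, 211.2661895751953), (113.25023651123047, 120.3135757446289), 102.37065124511719)
stop 648.5 ((436.69720458984375, 224.4015655517578), (50.16909408569336, 12.000523567199707), 77.34300994873047) [[425.29998779296875, 201.1999969482422], [437.1000061035156, 198.60000610351562], [448.0, 247.60000610351562], [436.29998779296875, 250.1999969482422]]
post [225 295] [248 307] [507.13690266  54.81193141 175.        ]
```

Call:
jog_arm(
  targets=[
    {"xyz": [0.1,-0.02,0],"spin": 0},
    {"xyz": [0.2,-0.03,0],"spin": 0},
    {"xyz": [0.28,-0.04,0],"spin": 0},
    {"xyz": [0.3,-0.04,0],"spin": 0},
    {"xyz": [0.28,-0.02,0],"spin": 0},
    {"xyz": [0.17,-0.02,0],"spin": 0},
    {"xyz": [0.075,0,0.1],"spin": 0},
    {"xyz": [0,0,0.2],"spin": 0},
    {"xyz": [0,0,0.25],"spin": 0},
    {"xyz": [0,0,0.2],"spin": 0},
  ],
)

```text
time: 9.2
tool_pos: [505.1, 207.8, 94.1]
tcp_rot: [-3.141, 0.001, 1.57]
contact_force: [-0.4, -1.0, -4.8]
grip_width: 28.4
finger_force: 30.0
```

Call:
jog_arm(
  targets=[
    {"xyz": [0,0,0.15],"spin": 0},
    {"xyz": [0,0,0.1],"spin": 0},
    {"xyz": [0,0,0.05],"spin": 0},
    {"xyz": [0,0,0],"spin": 0},
    {"xyz": [0,0,0],"spin": 0},
    {"xyz": [0,0,0],"spin": 0},
    {"xyz": [0,0,0],"spin": 0},
    {"xyz": [0,0,0],"spin": 0},
    {"xyz": [0,0,0],"spin": 0},
    {"xyz": [0,0,0],"spin": 0},
  ],
)

```text
time: 10.45
tool_pos: [505.4, 208.4, 71.4]
tcp_rot: [3.142, -0.0, 1.571]
contact_force: [0.2, 0.7, -4.6]
grip_width: 28.6
finger_force: 30.0
```

```bash
python3 - <<'E'
from h import *
from plant import bot
a=bot.capture("scene");b=bot.capture("side")
cv2.imwrite("pics/v4.png",np.hstack([cv2.resize(a[140:250,275:385],(400,400)),cv2.resize(b[120:230,190:300],(400,400))]))
E
```

```text
(no output)
```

View pics/v4.png

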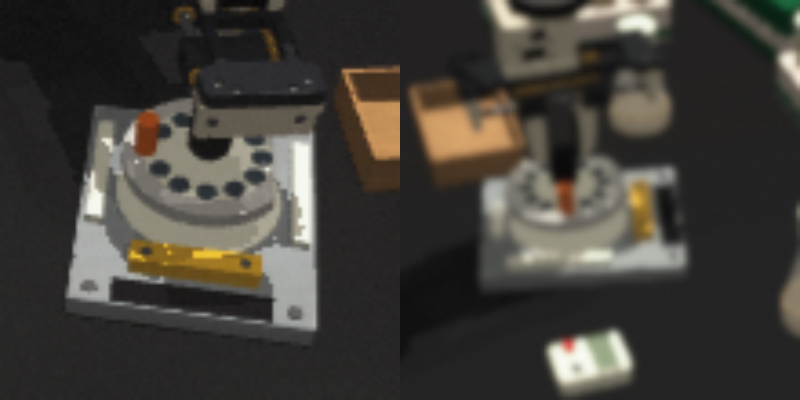

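Call:
jog_arm(
  targets=[
    {"xyz": [0.015,0,0.06],"spin": 0},
    {"xyz": [0,0,0.08],"spin": 0},
    {"xyz": [0,0,0.08],"spin": 0},
    {"xyz": [0,0,0.06],"spin": 0},
    {"xyz": [0,0,0.04],"spin": 0},
    {"xyz": [0,0,0.02],"spin": 0},
    {"xyz": [0,0,0.015],"spin": 0},
    {"xyz": [0,0,0.01],"spin": 0},
    {"xyz": [0,0,0],"spin": 0},
    {"xyz": [0,0,0],"spin": 0},
  ],
)

```text
time: 11.8
tool_pos: [505.5, 209.6, 42.4]
tcp_rot: [3.141, -0.0, 1.571]
contact_force: [0.6, 0.1, -4.2]
grip_width: 28.4
finger_force: 30.0
```

Call:
jog_arm(
  targets=[
    {"xyz": [0,0,0.006],"spin": 0},
    {"xyz": [0,0,0.006],"spin": 0},
    {"xyz": [0,0,0.006],"spin": 0},
    {"xyz": [0,0,0],"spin": 0},
    {"xyz": [0,0,0],"spin": 0},
    {"xyz": [0,0,0],"spin": 0},
    {"xyz": [0,0,0],"spin": 0},
    {"xyz": [0,0,0],"spin": 0},
    {"xyz": [0,0,0],"spin": 0},
    {"xyz": [0,0,0],"spin": 0},
  ],
)

```text
time: 13.05
tool_pos: [505.9, 209.8, 42.0]
tcp_rot: [3.14, -0.0, 1.571]
contact_force: [-2.0, 0.1, 8.0]
grip_width: 28.6
finger_force: 30.0
```

Call:
jog_arm(
  targets=[
    {"xyz": [0,0,0],"spin": 0},
    {"xyz": [0,0,0],"spin": 0},
    {"xyz": [0,0,0],"spin": 0},
    {"xyz": [0,0,0],"spin": 0},
    {"xyz": [0,0,0],"spin": 0},
    {"xyz": [0,0,-0.1],"spin": 0},
    {"xyz": [0,0,-0.25],"spin": 0},
    {"xyz": [0,0,-0.3],"spin": 0},
    {"xyz": [0,0,-0.3],"spin": 0},
    {"xyz": [0,0,-0.3],"spin": 0},
  ],
  gripper=70,
)

```text
time: 14.3
tool_pos: [505.5, 209.6, 142.2]
tcp_rot: [3.141, -0.0, 1.571]
contact_force: [-0.2, -0.5, -0.6]
grip_width: 64.1
finger_force: 0.0
```

Call:
jog_arm(
  targets=[
    {"xyz": [0.1,0,-0.1],"spin": 0},
    {"xyz": [0.2,0,0],"spin": 0},
    {"xyz": [0.2,0,0],"spin": 0},
    {"xyz": [0.2,0,0],"spin": 0},
    {"xyz": [0.1,0,0],"spin": 0},
    {"xyz": [0,0,0],"spin": 0},
    {"xyz": [0,0,0],"spin": 0},
    {"xyz": [0,0,0],"spin": 0},
    {"xyz": [0,0,0],"spin": 0},
    {"xyz": [0,0,0],"spin": 0},
  ],
  gripper=40,
)

```text
time: 15.55
tool_pos: [505.5, 273.4, 148.9]
tcp_rot: [3.141, 0.0, 1.57]
contact_force: [0.0, -0.2, -0.3]
grip_width: 36.8
finger_force: 0.0
```

```bash
python3 look.py w5
```

```text
[505.49394443 273.43807658 148.86830593] [504.28970787 352.71432624 331.22256939] [ 2.84645070e+00 -7.95419483e-04 -2.07101483e-04]
```

View pics/w5.png

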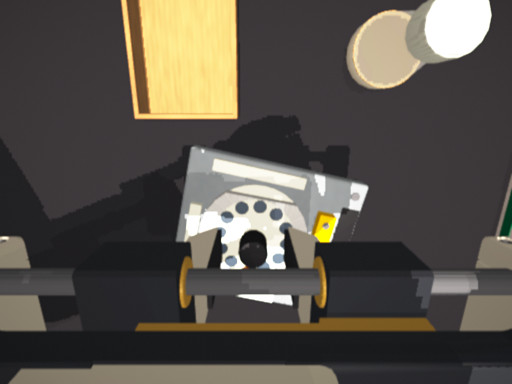

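Call:
jog_arm(
  targets=[
    {"xyz": [-0.1,0,0],"spin": 0},
    {"xyz": [-0.25,0,0],"spin": 0},
    {"xyz": [-0.35,0,0],"spin": 0},
    {"xyz": [-0.4,0,0],"spin": 0},
    {"xyz": [-0.4,0,0],"spin": 0},
    {"xyz": [-0.25,0,0],"spin": 0},
    {"xyz": [-0.15,0,0],"spin": 0},
    {"xyz": [-0.05,0,0],"spin": 0},
    {"xyz": [0,0,0],"spin": 0},
    {"xyz": [0,0,0],"spin": 0},
  ],
)

```text
time: 16.85
tool_pos: [505.4, 118.2, 148.7]
tcp_rot: [3.142, -0.0, 1.572]
contact_force: [-0.4, 0.6, 0.7]
grip_width: 36.3
finger_force: 0.0
```

```bash
python3 look.py w6
```

```text
[505.37103147 118.19655099 148.7496635 ] [504.10032749 197.45947629 331.11488163] [ 2.84656781e+00 -6.63477729e-04  9.22856273e-04]
```

View pics/w6.png

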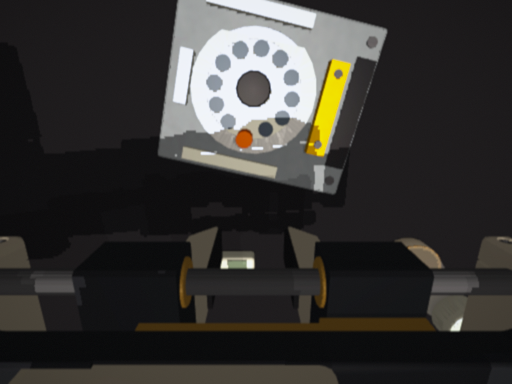

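```bash
python3 - <<'E'
from h import *;import pickle
from scipy.optimize import least_squares
c=pickle.load(open("w6.pkl","rb"));im=cv2.imread("pics/w6.png")
o=mask(im,(3,150,80),(20,255,255));o[:120]=0;o[160:]=0;o[:,:225]=0;o[:,265:]=0
p,a=blob(o);post=plane(c,cv2.minAreaRect(p)[0],62)[0,:2];print("post",p.min(0),p.max(0),post, plane(c,cv2.minAreaRect(p)[0],50)[0,:2])
k=mask(im,(0,0,0),(180,255,110));k[:65]=0;k[112:]=0;k[:,:230]=0;k[:,276:]=0
p,a=blob(k);kn=plane(c,cv2.minEnclosingCircle(p.astype(np.float32))[0],66)[0,:2];print("knob",p.min(0),p.max(0),kn)
X=np.array([.976,-.218]);Y=np.array([.218,.976]);f0=np.array([505,209.7])
d=post-kn;print("dist",np.hypot(*d),"flat ang",np.arctan2(-d[1],-d[0]))
for n,v in(("knob",kn),("post",post)):print(n,"cradle",(v-f0)@X,(v-f0)@Y)
E
```

```text
post [236 130] [251 147] [496.15446813 168.29345834] [495.80015731 166.99292746]
knob [236  71] [270 106] [504.83125039 211.07702101]
dist 43.654550561943516 flat ang 1.3707037238775335
knob cradle -0.46489019666327924 1.3071850875209197
post cradle 0.3933869723781987 -42.34111060709769
```

Call:
jog_arm(
  targets=[
    {"xyz": [0.12,-0.03,0],"spin": 0},
    {"xyz": [0.2,-0.03,0],"spin": 0},
    {"xyz": [0.2,-0.03,0],"spin": 0},
    {"xyz": [0.1,-0.03,0],"spin": 0},
    {"xyz": [0,0,0.1],"spin": 0.4},
    {"xyz": [0,0,0.2],"spin": 0.5},
    {"xyz": [0,0,0.2],"spin": 0.5},
    {"xyz": [0,0,0.2],"spin": 0.5},
    {"xyz": [0,0,0.05],"spin": 0.3},
    {"xyz": [0,0,0],"spin": 0},
  ],
)

```text
time: 18.15
tool_pos: [495.9, 167.4, 88.9]
tcp_rot: [3.142, 0.0, 1.351]
contact_force: [0.2, -0.5, -0.5]
grip_width: 36.9
finger_force: 0.0
```

Good; descend 49 mm, then close.

Call:
jog_arm(
  targets=[
    {"xyz": [0,0,0.1],"spin": 0},
    {"xyz": [0,0,0.15],"spin": 0},
    {"xyz": [0,0,0.15],"spin": 0},
    {"xyz": [0,0,0.12],"spin": 0},
    {"xyz": [0,0,0.07],"spin": 0},
    {"xyz": [0,0,0.02],"spin": 0},
    {"xyz": [0,0,0],"spin": 0},
    {"xyz": [0,0,0],"spin": 0},
    {"xyz": [0,0,0],"spin": 0},
    {"xyz": [0,0,0],"spin": 0},
  ],
)

```text
time: 19.4
tool_pos: [495.9, 167.3, 40.2]
tcp_rot: [3.141, -0.0, 1.351]
contact_force: [-0.6, 0.5, 0.4]
grip_width: 36.7
finger_force: 0.0
```

Call:
jog_arm(
  targets=[
    {"xyz": [0,0,0],"spin": 0},
    {"xyz": [0,0,0],"spin": 0},
    {"xyz": [0,0,0],"spin": 0},
    {"xyz": [0,0,0],"spin": 0},
    {"xyz": [0,0,0],"spin": 0},
    {"xyz": [0,0,0],"spin": 0},
    {"xyz": [0,0,0],"spin": 0},
    {"xyz": [0,0,0],"spin": 0},
    {"xyz": [0,0,0],"spin": 0},
    {"xyz": [0,0,0],"spin": 0},
  ],
  gripper=0,
)

```text
time: 20.65
tool_pos: [495.8, 167.2, 40.0]
tcp_rot: [3.141, -0.0, 1.351]
contact_force: [0.6, 0.2, 0.7]
grip_width: 0.4
finger_force: 0.0
```

```bash
python3 - <<'E'
from h import *
from plant import bot
a=bot.capture("scene");b=bot.capture("side");cv2.imwrite("pics/s7.png",a);cv2.imwrite("pics/d7.png",b)
cv2.imwrite("pics/v7.png",np.hstack([cv2.resize(a[140:240,285:385],(400,400),interpolation=2),cv2.resize(b[125:205,195:275],(400,400),interpolation=2)]))
E
```

```text
(no output)
```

View pics/v7.png

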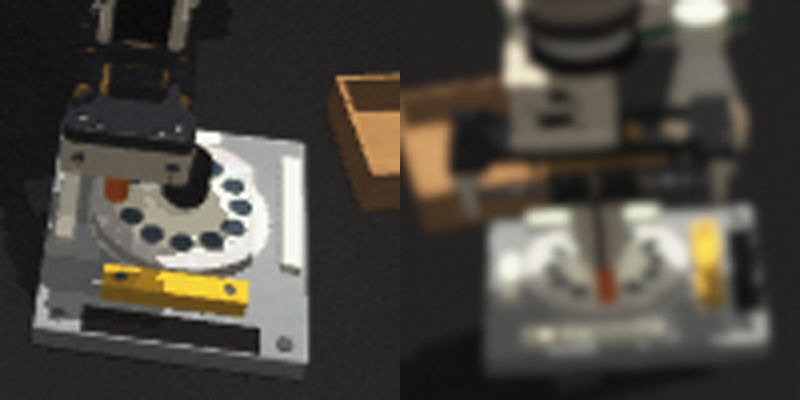

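```bash
python3 - <<'E'
from h import *
from plant import bot
for n,f,box in(("scene","s7",(295,165,340,205)),("side","d7",(220,160,260,195))):
    im=cv2.imread(f"pics/{f}.png");c=bot.get_calibration(n);x0,y0,x1,y1=box
    o=mask(im,(0,120,60),(16,255,255));m=np.zeros_like(o);m[y0:y1,x0:x1]=o[y0:y1,x0:x1];p,a=blob(m)
    print(n,p.min(0),p.max(0),a,[plane(c,cv2.minAreaRect(p)[0],z)[0,:2].round(1) for z in(36,40,47)])
    print("tcp px",proj(c,[[495.8,167.2,40]]).round(1),"post pred base/top",proj(c,[[496,168,32],[496,168,62]]).round(1).tolist())
    k=mask(im,(0,0,0),(180,255,60));
E
```

```text
scene [311 184] [317 190] 23.0 [array([495.9, 165.9]), array([499.9, 165. ]), array([506.7, 163.2])]
tcp px [[314.2 186.1]] post pred base/top [[314.2, 188.3], [315.4, 180.2]]
side [235 179] [237 184] 9.5 [array([500.3, 175.7]), array([499.3, 170.1]), array([497.4, 160.4])]
tcp px [[235.2 182.1]] post pred base/top [[235.4, 183.8], [234.8, 176.9]]
```

Call:
jog_arm(
  targets=[
    {"xyz": [0,0,-0.1],"spin": 0},
    {"xyz": [0,0,-0.2],"spin": 0},
    {"xyz": [0,0,-0.3],"spin": 0},
    {"xyz": [0,0,-0.3],"spin": 0},
    {"xyz": [-0.1,0,-0.3],"spin": 0},
    {"xyz": [-0.2,0,-0.16],"spin": 0},
    {"xyz": [-0.2,0,0],"spin": 0},
    {"xyz": [-0.1,0,0],"spin": 0},
    {"xyz": [0,0,0],"spin": 0},
    {"xyz": [0,0,0],"spin": 0},
  ],
)

```text
time: 22.0
tool_pos: [485.2, 120.4, 148.3]
tcp_rot: [-3.141, 0.0, 1.351]
contact_force: [-0.6, 0.2, 1.0]
grip_width: 0.3
finger_force: 0.0
```

```bash
python3 look.py w8; cat > meas.py <<'E'
import sys,pickle
from h import *
n=sys.argv[1];c=pickle.load(open(n+".pkl","rb"));im=cv2.imread(f"pics/{n}.png")
X=np.array([.976,-.218]);Y=np.array([.218,.976]);f0=np.array([505,209.7])
def near(m,pt,z,rad):  # keep mask pixels whose plane point lies within rad of pt
    v,u=np.nonzero(m);P=plane(c,np.c_[u,v],z)[:,:2];k=np.zeros_like(m);s=np.hypot(*(P-pt).T)<rad;k[v[s],u[s]]=255;return k
p,a=blob(near(mask(im,(3,150,60),(20,255,255)),f0,62,80));post=plane(c,cv2.minAreaRect(p)[0],58)[0,:2];print("post px",p.min(0),p.max(0),a)
k=near(mask(im,(0,0,0),(180,255,110)),f0+np.array([float(x) for x in sys.argv[2:4]])if len(sys.argv)>3 else f0,66,24);p,a=blob(k);kn=plane(c,cv2.minEnclosingCircle(p.astype(np.float32))[0],66)[0,:2];print("knob px",p.min(0),p.max(0),a)
d=kn-post;print("dist",np.hypot(*d),"flat angle in cradle",np.arctan2(d@Y,d@X))
for n,v in(("knob",kn),("post",post)):print(n,v.round(1),"cradle",((v-f0)@X).round(1),((v-f0)@Y).round(1))
E
python3 meas.py w8
```

```text
[485.25161616 120.57186101 148.36232459] [501.42278094 197.83167965 330.62119682] [ 2.84645067e+00  4.60077036e-04 -2.20057871e-01]
post px [246 130] [262 148] 215.0
knob px [237  71] [270 106] 902.0
dist 43.962503586050985 flat angle in cradle 1.597018487454797
knob [504.8 211. ] cradle -0.5 1.2
post [496.3 167.8] cradle 0.6 -42.8
```

```bash
python3 - <<'E'
from h import *
from plant import bot
c=bot.get_calibration("side")
for z in(83,93,103):print(z,proj(c,[[519-44,-172,z],[519+44,-172,z]]).round(1).tolist())
c=bot.get_calibration("scene");print(proj(c,[[519+44,-172,83],[519+44,-172,103]]).round(1).tolist())
# where did the picture change between d3-like background? compare post colours just above the visible orange
for f,x in(("d7",236),("s7",314)):
    im=cv2.imread(f"pics/{f}.png");print(f,[(r,im[r,x].tolist()) for r in range(172,192,1)])
E
```

```text
83 [[255.1, 238.6], [285.1, 231.8]]
93 [[255.0, 236.0], [285.1, 229.1]]
103 [[254.9, 233.3], [285.2, 226.5]]
[[180.8, 198.2], [179.6, 192.4]]
d7 [(172, [73, 84, 90]), (173, [72, 83, 90]), (174, [72, 83, 89]), (175, [71, 82, 88]), (176, [70, 81, 89]), (177, [64, 78, 92]), (178, [55, 72, 98]), (179, [41, 63, 106]), (180, [33, 59, 112]), (181, [29, 57, 114]), (182, [28, 56, 113]), (183, [30, 57, 113]), (184, [41, 65, 114]), (185, [66, 83, 115]), (186, [88, 100, 114]), (187, [94, 102, 108]), (188, [94, 103, 105]), (189, [105, 117, 120]), (190, [117, 132, 135]), (191, [116, 132, 134])]
s7 [(172, [50, 46, 46]), (173, [53, 53, 52]), (174, [25, 25, 26]), (175, [23, 24, 24]), (176, [28, 29, 29]), (177, [80, 91, 98]), (178, [82, 93, 99]), (179, [82, 93, 100]), (180, [80, 92, 99]), (181, [81, 93, 98]), (182, [79, 91, 98]), (183, [77, 90, 97]), (184, [61, 80, 102]), (185, [25, 52, 109]), (186, [23, 50, 107]), (187, [26, 51, 108]), (188, [24, 51, 108]), (189, [23, 50, 106]), (190, [65, 91, 124]), (191, [122, 139, 142])]
```

Call:
jog_arm(
  targets=[
    {"xyz": [0.1,0,0],"spin": 0},
    {"xyz": [0.2,0.005,0],"spin": 0},
    {"xyz": [0.2,0,0],"spin": 0},
    {"xyz": [0.11,0,0],"spin": 0},
    {"xyz": [0,0,0.15],"spin": 0},
    {"xyz": [0,0,0.25],"spin": 0},
    {"xyz": [0,0,0.3],"spin": 0},
    {"xyz": [0,0,0.3],"spin": 0},
    {"xyz": [0,0,0.2],"spin": 0},
    {"xyz": [0,0,0.1],"spin": 0},
  ],
  gripper=40,
)

```text
time: 23.3
tool_pos: [495.5, 167.4, 43.3]
tcp_rot: [-3.14, 0.001, 1.35]
contact_force: [-0.6, -0.3, 0.0]
grip_width: 36.4
finger_force: 0.0
```

Call:
jog_arm(
  targets=[
    {"xyz": [0,0,0.06],"spin": 0},
    {"xyz": [0,0,0.06],"spin": 0},
    {"xyz": [0,0,0.06],"spin": 0},
    {"xyz": [0,0,0.06],"spin": 0},
    {"xyz": [0,0,0.03],"spin": 0},
    {"xyz": [0,0,0.03],"spin": 0},
    {"xyz": [0,0,0],"spin": 0},
    {"xyz": [0,0,0],"spin": 0},
    {"xyz": [0,0,0],"spin": 0},
    {"xyz": [0,0,0],"spin": 0},
  ],
)

```text
time: 24.55
tool_pos: [496.4, 167.9, 20.9]
tcp_rot: [3.141, -0.0, 1.351]
contact_force: [0.1, -0.6, -0.1]
grip_width: 36.8
finger_force: 0.0
```

Call:
jog_arm(
  targets=[
    {"xyz": [0,0,0],"spin": 0},
    {"xyz": [0,0,0],"spin": 0},
    {"xyz": [0,0,0],"spin": 0},
    {"xyz": [0,0,0],"spin": 0},
    {"xyz": [0,0,0],"spin": 0},
    {"xyz": [0,0,0],"spin": 0},
    {"xyz": [0,0,0],"spin": 0},
    {"xyz": [0,0,0],"spin": 0},
    {"xyz": [0,0,0],"spin": 0},
    {"xyz": [0,0,0],"spin": 0},
  ],
  gripper=0,
)

```text
time: 25.8
tool_pos: [496.5, 167.9, 20.8]
tcp_rot: [3.141, -0.0, 1.351]
contact_force: [1.5, -0.3, -0.4]
grip_width: 15.1
finger_force: 30.0
```

Call:
jog_arm(
  targets=[
    {"xyz": [0.003,-0.055,0],"spin": 1},
    {"xyz": [0.003,-0.055,0],"spin": 1},
    {"xyz": [0.003,-0.055,0],"spin": 1},
    {"xyz": [0.003,-0.055,0],"spin": 1},
    {"xyz": [0.003,-0.055,0],"spin": 1},
    {"xyz": [0.003,-0.055,0],"spin": 1},
    {"xyz": [0.003,-0.055,0],"spin": 1},
    {"xyz": [0.003,-0.055,0],"spin": 1},
    {"xyz": [0,0,0],"spin": 0},
    {"xyz": [0,0,0],"spin": 0},
  ],
)

```text
time: 27.05
tool_pos: [468.3, 188.0, 20.8]
tcp_rot: [-3.141, 0.0, 0.553]
contact_force: [-0.1, 1.0, 0.6]
grip_width: 15.1
finger_force: 30.0
```

```bash
python3 - <<'E'
from h import *
from plant import bot
o=bot.get_obs();y=o["tcp_rot"][2];t=o["tool_pos"][:2];print("implied centre",t+44*np.array([np.cos(y),np.sin(y)]),"yaw",y)
for n in("scene","side"):
    im=bot.capture(n);cv2.imwrite(f"pics/{n}9.png",im);c=bot.get_calibration(n)
    print(n,proj(c,[[505,210,72],[505,210,45]]).round(0).tolist())
E
```

```text
implied centre [505.79461216 211.11309424] yaw 0.552761765181341
scene [[333.0, 179.0], [331.0, 187.0]]
side [[234.0, 168.0], [235.0, 174.0]]
```

Call:
jog_arm(
  targets=[
    {"xyz": [0.003,-0.055,0],"spin": 1},
    {"xyz": [0.003,-0.055,0],"spin": 1},
    {"xyz": [0.003,-0.055,0],"spin": 1},
    {"xyz": [0.003,-0.055,0],"spin": 1},
    {"xyz": [0.003,-0.055,0],"spin": 1},
    {"xyz": [0.003,-0.055,0],"spin": 1},
    {"xyz": [0.003,-0.055,0],"spin": 1},
    {"xyz": [0.002,-0.038,0],"spin": 0.7},
    {"xyz": [0,0,0],"spin": 0},
    {"xyz": [0,0,0],"spin": 0},
  ],
)

```text
time: 28.4
tool_pos: [463.5, 220.6, 20.8]
tcp_rot: [-3.141, -0.0, -0.218]
contact_force: [1.6, 1.1, 0.8]
grip_width: 15.2
finger_force: 30.0
```

```bash
python3 look.py w10;python3 - <<'E'
from plant import bot;from h import *
cv2.imwrite("pics/s10.png",bot.capture("scene"))
a=cv2.imread("pics/w10.png");b=cv2.imread("pics/s10.png")
cv2.imwrite("pics/v10.png",np.hstack([cv2.resize(a[0:280,100:400],(450,420)),cv2.resize(b[150:240,290:365],(350,420),interpolation=2)]))
E
```

```text
[463.49206753 220.56131504  20.81537331] [539.42081567 203.71409612 203.19877813] [ 2.84633746e+00  1.35926432e-03 -1.78823960e+00]
```

View pics/v10.png

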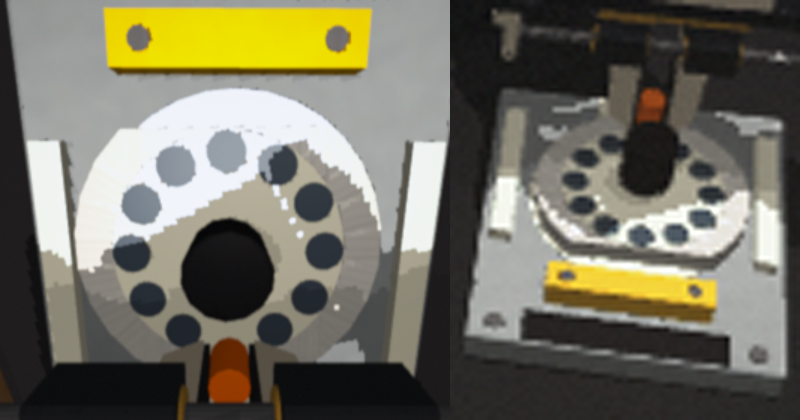

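Call:
jog_arm(
  targets=[
    {"xyz": [0.02,0,0],"spin": 0},
    {"xyz": [0.025,0,0],"spin": 0},
    {"xyz": [0.025,0,0],"spin": 0},
    {"xyz": [0.025,0,0],"spin": 0},
    {"xyz": [0.025,0,0],"spin": 0},
    {"xyz": [0.025,0,0],"spin": 0},
    {"xyz": [0.02,0,0],"spin": 0},
    {"xyz": [0.015,0,0],"spin": 0},
    {"xyz": [0.01,0,0],"spin": 0},
    {"xyz": [0,0,0],"spin": 0},
  ],
)

```text
time: 29.75
tool_pos: [478.3, 217.3, 20.8]
tcp_rot: [-3.142, -0.0, -0.219]
contact_force: [-0.3, -0.3, 2.1]
grip_width: 15.0
finger_force: 30.0
```

Call:
jog_arm(
  targets=[
    {"xyz": [0.006,0,0],"spin": 0},
    {"xyz": [0.006,0,0],"spin": 0},
    {"xyz": [0.006,0,0],"spin": 0},
    {"xyz": [0.006,0,0],"spin": 0},
    {"xyz": [0.006,0,0],"spin": 0},
    {"xyz": [0,0,0],"spin": 0},
    {"xyz": [0,0,0],"spin": 0},
    {"xyz": [0,0,0],"spin": 0},
    {"xyz": [0,0,0],"spin": 0},
    {"xyz": [0,0,0],"spin": 0},
  ],
)

```text
time: 31.0
tool_pos: [480.5, 216.8, 20.8]
tcp_rot: [-3.142, -0.0, -0.219]
contact_force: [-0.4, 0.3, 1.9]
grip_width: 14.6
finger_force: 30.0
```

Call:
jog_arm(
  targets=[
    {"xyz": [0.006,0,0],"spin": 0},
    {"xyz": [0.006,0,0],"spin": 0},
    {"xyz": [0.006,0,0],"spin": 0},
    {"xyz": [0.006,0,0],"spin": 0},
    {"xyz": [0.006,0,0],"spin": 0},
    {"xyz": [0,0,0],"spin": 0},
    {"xyz": [0,0,0],"spin": 0},
    {"xyz": [0,0,0],"spin": 0},
    {"xyz": [0,0,0],"spin": 0},
    {"xyz": [0,0,0],"spin": 0},
  ],
)

```text
time: 32.25
tool_pos: [482.2, 216.4, 20.8]
tcp_rot: [3.141, 0.001, -0.219]
contact_force: [-5.3, 2.1, 5.4]
grip_width: 15.1
finger_force: 30.0
```

```bash
python3 look.py w11; cat > gap.py <<'E'
import sys,pickle
from h import *
n=sys.argv[1];c=pickle.load(open(n+".pkl","rb"));im=cv2.imread(f"pics/{n}.png")
X=np.array([.976,-.218]);Y=np.array([.218,.976]);b=np.array([505,209.7])+65*X
p,a=blob(mask(im,*YEL));P=plane(c,p,34)[:,:2];r=cv2.minAreaRect(P.astype(np.float32));print("bar",np.round(r[0],1),r[1],r[2],"box",cv2.boxPoints(r).round(1).tolist())
print("bar in cradle x range",((P-b)@X).min().round(1),((P-b)@X).max().round(1))
for y in range(-36,37,9):   # grey profile along cradle x at the face height z=32, from x=-12 to +3
    q=np.array([np.r_[b+x*X+y*Y,32] for x in np.arange(-10,4,1.)]);u=proj(c,q).astype(np.float32)
    print(y,cv2.remap(im,u[None,:,0].copy(),u[None,:,1].copy(),1)[0].mean(1).astype(int).tolist())
E
python3 gap.py w11
```

```text
[482.20485416 216.42887196  20.78796233] [558.34995461 199.45353654 203.04709144] [ 2.84484606e+00  9.49973965e-04 -1.78983565e+00]
bar [577.  192.8] (90.24935150146484, 18.174449920654297) 77.4410171508789 box [[558.2999877929688, 150.8000030517578], [576.0999755859375, 146.8000030517578], [595.7000122070312, 234.89999389648438], [578.0, 238.89999389648438]]
bar in cradle x range -0.2 18.1
-36 [250, 250, 250, 250, 250, 250, 250, 250, 250, 251, 222, 163, 163, 163]
-27 [174, 172, 168, 167, 174, 239, 251, 250, 250, 251, 243, 164, 163, 163]
-18 [71, 70, 78, 151, 195, 240, 251, 250, 250, 250, 224, 165, 164, 164]
-9 [251, 251, 251, 250, 250, 250, 250, 251, 251, 250, 200, 163, 164, 164]
0 [179, 179, 178, 179, 178, 178, 178, 177, 202, 240, 180, 164, 164, 164]
9 [175, 175, 175, 176, 185, 208, 243, 251, 242, 222, 164, 164, 164, 164]
18 [169, 168, 176, 242, 251, 250, 249, 248, 251, 243, 152, 163, 164, 164]
27 [161, 198, 238, 250, 250, 250, 250, 250, 251, 239, 144, 163, 163, 163]
36 [249, 249, 249, 249, 248, 248, 248, 248, 249, 232, 124, 162, 162, 162]
```

Call:
jog_arm(
  targets=[
    {"xyz": [0,0,0],"spin": 0},
    {"xyz": [0,0,0],"spin": 0},
    {"xyz": [0,0,0],"spin": 0},
    {"xyz": [0,0,0],"spin": 0},
    {"xyz": [0,0,0],"spin": 0},
    {"xyz": [0,0,0],"spin": 0},
    {"xyz": [0,0,0],"spin": 0},
    {"xyz": [0,0,0],"spin": 0},
    {"xyz": [0,0,0],"spin": 0},
    {"xyz": [0,0,0],"spin": 0},
  ],
  gripper=40,
)

```text
time: 33.55
tool_pos: [482.8, 216.3, 20.8]
tcp_rot: [-3.142, -0.0, -0.219]
contact_force: [0.1, 0.0, 0.6]
grip_width: 36.8
finger_force: 0.0
```

```bash
python3 look.py w12; python3 - <<'E'
from h import *;import pickle
c=pickle.load(open("w12.pkl","rb"));im=cv2.imread("pics/w12.png")
X=np.array([.976,-.218]);Y=np.array([.218,.976]);b=np.array([505,209.7])+65*X
for y in range(-40,41,8):
    q=np.array([np.r_[b+x*X+y*Y,33] for x in np.arange(-3,3,.4)]);u=proj(c,q).astype(np.float32)
    print(y,cv2.remap(im,u[None,:,0].copy(),u[None,:,1].copy(),1)[0].min(1).astype(int).tolist(),cv2.remap(im,u[None,:,0].copy(),u[None,:,1].copy(),1)[0].max(1).astype(int).tolist())
E
```

```text
[482.78357541 216.27560339  20.77968633] [558.74476545 199.3146795  203.14825262] [ 2.84592615e+00  1.09485283e-03 -1.78983227e+00]
-40 [184, 178, 173, 169, 161, 139, 92, 37, 0, 0, 0, 0, 0, 0, 0] [186, 180, 175, 171, 163, 151, 147, 181, 224, 248, 250, 249, 249, 249, 249]
-32 [248, 248, 248, 248, 248, 247, 244, 208, 131, 31, 4, 0, 0, 0, 0] [252, 252, 252, 252, 252, 252, 247, 242, 244, 248, 249, 249, 249, 249, 249]
-24 [249, 249, 248, 248, 248, 247, 241, 192, 100, 0, 0, 0, 0, 0, 0] [253, 252, 252, 252, 253, 254, 247, 237, 239, 247, 249, 249, 249, 249, 249]
-16 [248, 248, 248, 248, 249, 247, 241, 197, 105, 0, 0, 0, 0, 0, 0] [253, 253, 253, 253, 253, 254, 249, 237, 239, 247, 249, 249, 249, 249, 249]
-8 [247, 242, 235, 235, 241, 246, 237, 177, 81, 0, 0, 0, 0, 0, 0] [253, 250, 243, 243, 249, 254, 247, 232, 236, 247, 249, 249, 249, 249, 249]
0 [169, 176, 194, 214, 230, 235, 228, 159, 67, 0, 0, 0, 0, 0, 0] [188, 195, 214, 229, 240, 245, 235, 226, 233, 246, 249, 249, 249, 249, 249]
8 [238, 245, 244, 229, 206, 169, 128, 68, 19, 0, 0, 0, 0, 0, 0] [248, 252, 251, 239, 213, 173, 158, 175, 209, 242, 248, 249, 249, 249, 249]
16 [228, 237, 245, 248, 246, 237, 197, 107, 35, 0, 0, 0, 0, 0, 0] [236, 245, 251, 254, 253, 249, 202, 195, 210, 241, 248, 249, 249, 249, 249]
24 [248, 248, 249, 249, 245, 234, 184, 93, 25, 0, 0, 0, 0, 0, 0] [253, 253, 253, 253, 252, 245, 192, 188, 210, 241, 248, 249, 249, 249, 249]
32 [248, 248, 249, 249, 244, 232, 167, 77, 17, 0, 0, 0, 0, 0, 0] [251, 251, 252, 252, 249, 238, 184, 183, 209, 241, 248, 249, 249, 249, 249]
40 [248, 248, 249, 249, 243, 227, 151, 65, 10, 0, 0, 0, 0, 0, 0] [251, 250, 251, 251, 247, 230, 174, 178, 208, 241, 249, 249, 249, 249, 249]
```

Call:
jog_arm(
  targets=[
    {"xyz": [-0.05,0,0],"spin": 0},
    {"xyz": [-0.1,0,0],"spin": 0},
    {"xyz": [-0.1,0,0],"spin": 0},
    {"xyz": [-0.1,0,0],"spin": 0},
    {"xyz": [-0.025,0,0],"spin": 0},
    {"xyz": [0,0,0],"spin": 0},
    {"xyz": [0,0,0],"spin": 0},
    {"xyz": [0,0,0],"spin": 0},
    {"xyz": [0,0,0],"spin": 0},
    {"xyz": [0,0,0],"spin": 0},
  ],
)

```text
time: 34.85
tool_pos: [453.5, 222.8, 20.7]
tcp_rot: [3.142, -0.0, -0.219]
contact_force: [0.1, -0.4, 0.1]
grip_width: 36.7
finger_force: 0.0
```

Call:
jog_arm(
  targets=[
    {"xyz": [0,0,0],"spin": 0},
    {"xyz": [0,0,0],"spin": 0},
    {"xyz": [0,0,0],"spin": 0},
    {"xyz": [0,0,0],"spin": 0},
    {"xyz": [0,0,0],"spin": 0},
    {"xyz": [0.03,0,0],"spin": 0},
    {"xyz": [0.03,0,0],"spin": 0},
    {"xyz": [0.02,0,0],"spin": 0},
    {"xyz": [0.01,0,0],"spin": 0},
    {"xyz": [0,0,0],"spin": 0},
  ],
  gripper=0,
)

```text
time: 36.1
tool_pos: [460.6, 221.2, 20.8]
tcp_rot: [-3.142, -0.0, -0.219]
contact_force: [0.5, -0.0, 0.9]
grip_width: 0.3
finger_force: 0.0
```

Call:
jog_arm(
  targets=[
    {"xyz": [0.006,0,0],"spin": 0},
    {"xyz": [0.006,0,0],"spin": 0},
    {"xyz": [0.006,0,0],"spin": 0},
    {"xyz": [0.006,0,0],"spin": 0},
    {"xyz": [0,0,0],"spin": 0},
    {"xyz": [0,0,0],"spin": 0},
    {"xyz": [0,0,0],"spin": 0},
    {"xyz": [0,0,0],"spin": 0},
    {"xyz": [0,0,0],"spin": 0},
    {"xyz": [0,0,0],"spin": 0},
  ],
)

```text
time: 37.35
tool_pos: [462.4, 220.8, 20.8]
tcp_rot: [-3.142, -0.0, -0.219]
contact_force: [-0.7, -0.7, 0.1]
grip_width: 0.5
finger_force: 0.0
```

Call:
jog_arm(
  targets=[
    {"xyz": [0.004,0,0],"spin": 0},
    {"xyz": [0.004,0,0],"spin": 0},
    {"xyz": [0.004,0,0],"spin": 0},
    {"xyz": [0.004,0,0],"spin": 0},
    {"xyz": [0.004,0,0],"spin": 0},
    {"xyz": [0,0,0],"spin": 0},
    {"xyz": [0,0,0],"spin": 0},
    {"xyz": [0,0,0],"spin": 0},
    {"xyz": [0,0,0],"spin": 0},
    {"xyz": [0,0,0],"spin": 0},
  ],
)

```text
time: 38.6
tool_pos: [463.7, 220.5, 20.7]
tcp_rot: [3.142, 0.0, -0.219]
contact_force: [-3.1, 2.5, -0.3]
grip_width: 0.4
finger_force: 1.9
```

Call:
jog_arm(
  targets=[
    {"xyz": [0.003,0,0],"spin": 0},
    {"xyz": [0.003,0,0],"spin": 0},
    {"xyz": [0,0,0],"spin": 0},
    {"xyz": [0,0,0],"spin": 0},
    {"xyz": [0,0,0],"spin": 0},
    {"xyz": [0,0,0],"spin": 0},
    {"xyz": [0,0,0],"spin": 0},
    {"xyz": [0,0,0],"spin": 0},
    {"xyz": [0,0,0],"spin": 0},
    {"xyz": [0,0,0],"spin": 0},
  ],
)

```text
time: 39.85
tool_pos: [464.0, 220.5, 20.7]
tcp_rot: [3.141, 0.001, -0.219]
contact_force: [-4.1, 2.5, 0.8]
grip_width: 0.2
finger_force: 2.7
```

Call:
jog_arm(
  targets=[
    {"xyz": [-0.01,0,0],"spin": 0},
    {"xyz": [-0.05,0,0],"spin": 0},
    {"xyz": [-0.1,0,0],"spin": 0},
    {"xyz": [-0.1,0,0],"spin": 0},
    {"xyz": [0,0,-0.1],"spin": 0},
    {"xyz": [0,0,-0.1],"spin": 0},
    {"xyz": [0,0,-0.1],"spin": 0},
    {"xyz": [0,0,0],"spin": 0},
    {"xyz": [0,0,0],"spin": 0},
    {"xyz": [0,0,0],"spin": 0},
  ],
)

```text
time: 41.1
tool_pos: [443.9, 224.8, 44.5]
tcp_rot: [3.141, 0.0, -0.219]
contact_force: [0.1, -0.0, -0.1]
grip_width: 0.4
finger_force: 0.0
```

```bash
python3 look.py w13; cat > fl.py <<'E'
import sys,pickle
from h import *
n=sys.argv[1];c=pickle.load(open(n+".pkl","rb"));im=cv2.imread(f"pics/{n}.png")
X=np.array([.976,-.218]);Y=np.array([.218,.976]);b=np.array([505,209.7])+65*X;t=np.arange(-4,4,.1)
for y in range(-40,41,8):
    u=proj(c,np.array([np.r_[b+x*X+y*Y,33] for x in t])).astype(np.float32)
    v=cv2.remap(im,u[None,:,0].copy(),u[None,:,1].copy(),1)[0].astype(int);i=np.nonzero(v[:,0]<100)[0];
    print(y,"blue<100 at",t[i[0]].round(1),"red min",v[:,2].min(),"at",t[v[:,2].argmin()].round(1))
E
python3 fl.py w12;python3 fl.py w13
```

```text
[443.93132667 224.77283464  44.48977784] [520.0107652  207.84984796 226.82484569] [ 2.84539896e+00  7.81023477e-04 -1.78991080e+00]
-40 blue<100 at -0.6 red min 146 at -0.5
-32 blue<100 at 0.4 red min 242 at -0.3
-24 blue<100 at 0.3 red min 217 at -4.0
-16 blue<100 at 0.3 red min 236 at 0.0
-8 blue<100 at 0.2 red min 230 at 0.0
0 blue<100 at 0.1 red min 168 at -3.9
8 blue<100 at -0.3 red min 154 at -0.5
16 blue<100 at -0.1 red min 193 at -0.5
24 blue<100 at -0.2 red min 182 at -0.5
32 blue<100 at -0.2 red min 173 at -0.5
40 blue<100 at -0.3 red min 164 at -0.5
-40 blue<100 at -2.8 red min 76 at -1.0
-32 blue<100 at 0.1 red min 175 at 0.1
-24 blue<100 at 0.2 red min 187 at 0.1
-16 blue<100 at 0.2 red min 189 at 0.1
-8 blue<100 at 0.2 red min 189 at 0.1
0 blue<100 at 0.1 red min 121 at -2.7
8 blue<100 at -0.2 red min 154 at 0.0
16 blue<100 at -0.1 red min 136 at 0.0
24 blue<100 at -0.1 red min 135 at 0.0
32 blue<100 at 0.0 red min 149 at 0.0
40 blue<100 at 0.0 red min 151 at 0.0
```

Call:
jog_arm(
  targets=[
    {"xyz": [0,0,-0.1],"spin": 0},
    {"xyz": [0,0,-0.25],"spin": 0},
    {"xyz": [0,0,-0.3],"spin": 0},
    {"xyz": [0,0,-0.3],"spin": 0},
    {"xyz": [0,0,-0.3],"spin": 0},
    {"xyz": [0,0,-0.2],"spin": 0},
    {"xyz": [0,0,-0.1],"spin": 0},
    {"xyz": [0,0,0],"spin": 0},
    {"xyz": [0,0,0],"spin": 0},
    {"xyz": [0,0,0],"spin": 0},
  ],
)

```text
time: 42.4
tool_pos: [443.8, 224.7, 168.1]
tcp_rot: [3.141, 0.001, -0.219]
contact_force: [0.3, -0.3, -0.4]
grip_width: 0.5
finger_force: 0.0
```

```bash
python3 look.py w14; python3 fl.py w14; python3 - <<'E'
from plant import bot;from h import *
a=cv2.imread("pics/side0.png");b=bot.capture("side");cv2.imwrite("pics/side14.png",b)
d=cv2.absdiff(cv2.cvtColor(a,6),cv2.cvtColor(b,6));print([(n,int((d[y0:y1,x0:x1]>40).sum())) for n,y0,y1,x0,x1 in(("flasksAB",255,335,280,360),("timer",208,232,230,258),("brush",292,330,245,262),("flaskright",170,215,298,322))])
E
```

```text
[443.82873278 224.76387268 168.1799871 ] [519.9632773  207.87362743 350.37231374] [ 2.84471352e+00  3.80129384e-04 -1.78986010e+00]
-40 blue<100 at -1.5 red min 133 at -1.4
-32 blue<100 at 0.7 red min 242 at 0.0
-24 blue<100 at 0.7 red min 245 at -0.5
-16 blue<100 at 0.7 red min 246 at -0.7
-8 blue<100 at 0.7 red min 243 at -1.6
0 blue<100 at 0.7 red min 161 at -4.0
8 blue<100 at 0.2 red min 208 at -0.6
16 blue<100 at 0.5 red min 230 at 0.3
24 blue<100 at 0.5 red min 230 at 0.1
32 blue<100 at 0.4 red min 230 at 0.2
40 blue<100 at 0.4 red min 230 at 0.3
[('flasksAB', 79), ('timer', 238), ('brush', 0), ('flaskright', 0)]
```

```bash
python3 -c "
from plant import bot
print(bot.close_job())"
```

```text
the job is handed in; nothing more can be done
None
```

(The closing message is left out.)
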